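# Move a wet-edged bag panel from clamp jig to drying rack with a spatula

### The arm

A 6-joint arm with a two-finger parallel gripper is mounted at the origin on the work surface. World frame = base frame: x ahead of the robot, y to its left, z up, the work surface at z = 0. Lengths are in mm, angles in rad, forces in N, time in s.
With the tool pointing down it reaches from about 350 to 875 mm from the base axis. Payload 4.2 kg.
Tool frame: the origin (TCP) lies midway between the tips of the shut fingers; the grasp point (between the pads) lies 19 mm behind it (arm.tcp_to_grasp is the distance from the TCP to the grasp point, in mm); z points along the fingers, y is the line along which they close (so a half turn about z gives the same grasp; the last joint's range is limited). The gripper opens to 85 mm and grips with 20 to 120 N. Pads are 22 mm wide; open, the fingers measure 114 mm over their backs; the gripper's body (76 mm by 85 mm) begins 54 mm behind the grasp point. The pads swing forward as they close: fully open they stand 13 mm farther back than shut.
Start: joints at [0.259, 0.385, 0.008, 0, -1.194, -0.259], TCP at [624.979, 0.025, 231.312] pointing down, gripper open.
Joint ranges: [-3.14, 3.14], [-1.21, 2.06], [-1.07, 1.41], [-3.16, 2.05], [-2.99, -0.16], [-3.1, 3.1]. Speed limits (rad/s): [2.79, 2.79, 3.14, 3.14, 3.14, 3.14].

### API

Orientations are given as a unit quaternion [x, y, z, w].
In Python, from bench import arm gives the robot as it stands.
- The arm moves only by the tool arm_command, never from a script. Its argument "rows" is a list of rows, each a list of 2 entries, a list of its own where there are three numbers: the shift along the tool's x, y, z as a fraction of full scale, then the turn, a rotation vector about the tool's x, y, z as a fraction of full scale. In form: [[[x, y, z], [wx, wy, wz]], ...]. A call has 1 to 5 rows; each row is the pose to reach, as a shift and turn from the pose commanded when the call began, along the tool's axes at that moment, turning the shorter way round; what a row does not reach only later rows make up. Full scale, the value 1, is 0.25 m for a shift and 180 degrees for a turn. A row lasts 1/10 s, in which the tool goes at most 50 mm and 8.59 degrees, less where a joint would pass 70% of its speed; a pose out of reach is approached as far as the arm can. A call with a number of a shift or a turn outside -1 to 1 is refused whole. A call with a gripper value outside its range is refused whole. "grip" is the opening, from 0 (shut) to 1 (fully open), set as the call begins (left out, the last holds). The fingers move at their own pace and stop on an object; the grip force is fixed at half the most. Time passes only in rows, so rows that repeat a pose let the fingers close. It gives the time, the measured TCP pose, the force, the opening and the grip force at its end, in the units of the state.
- arm.read_state(): the state, without advancing time (a new reading comes with each control period).
- arm.get_image(name): name is "scene" or "side" or "wrist"; returns (picture, depth): 480x640x3 uint8, blue, green, red; 480x640 float32, mm along the optical axis (not along the pixel's ray), 0 where there is no reading.
- arm.camera_info(name): a dict with "fx", "fy", "cx", "cy" (pixels), "k1" (the pictures are not rectified: a ray, as slopes to the right and down, at radius r is drawn at 1 + k1 r^2 times it, then the intrinsics apply), "extrinsics" (4x4, takes a point from camera to world coordinates). Camera axes: x right, y down, z forward; pixel columns grow to the right and rows downward; lengths in mm; the calibration is good to about 2 mm. A picture is of the moment at which its call begins: read the wrist's pose just before it. camera_info takes no time and is no camera call; for the wrist camera it gives the pose at the moment of the call.
- arm.job_done(): hands the job in; it is judged then, once.
Trained networks look in the newest picture that a camera, given by its name, has taken for a name from the list of things; names that differ only in an ending like _2 or _b are one class to them, and where a whole thing is asked for, a point or a joint stands for the part that bears it (a point fixed in the world has none). Each returns a list of dicts, best first, with "score" (0 to 1); they miss things now and then, are a little off and sometimes report something else, mostly with a low value. They report only what shows in the picture. A call takes as long as a camera call. They do not tell look-alikes from the thing itself.
- arm.spot_in(camera, query): "position" ([column, row] in pixels, amid what is visible of it).
The state is a dict: "clock": time; "joints": joint angles; "joint_vel": joint speeds; "joint_efforts": joint torques, N m; "position": TCP position; "ee_rot": TCP orientation; "contact_force": force on the tool from outside, world axes, zero at the start; "wrist_torque": the same for the moment, N m; "gripper_width": finger opening in mm; "grasp_force": force on a finger pad.
Only numpy, scipy, OpenCV 4.12 (cv2) and the standard library are available. Lean on these libraries where they do the work, as an engineer would, in place of code of your own. Each camera call takes 0.05 s, during which the arm holds its last target. There are 200 camera calls.

### The job

The edges of the tan bag-base panel have just been painted red and are still wet, so never touch the panel with the gripper. Swing the red-handled clamp arm fully back off the panel, slide the spatula under the panel, lift it off the jig and lower it gently onto the two cork bars of the drying rack, centred and square. Then draw the spatula out and leave it lying flat on the bench, with the clamp still open and the other things left where they are.

Things in the scene. Friction and masses are not known exactly. Their poses are not given: they have to be found in the camera images.
- jig: Fixed clamp jig: blue base 130 x 130 x 15 mm with two black rails along its x, 120 long, 10 wide, centred at y = +47 and -47 mm (84 mm free between, open towards -x and +x); rail tops 31 mm, base top 15 mm above the bench. Origin: centre of the underside; z up. Clamp at its -y side: pivot at x -20, y -90, z 58 mm, between steel cheeks (x -37 to -3, y -101 to -79, up to z 68 mm).
- clamp (a joint): Clamp angle, rad. 0 closed: steel arm (16 wide, 12 mm thick) level from the pivot along the jig's +y, 56 mm long, its rubber foot over the panel's edge; red handle straight up. Opening turns it about the jig's x: handle swings to the jig's -y, arm rises. Past about 0.8 it falls open by itself; 1.5 = fully back (handle level, arm upright, top 114 mm above the bench).
- clamp_tip (a point): Top end of the red clamp handle, 87.5 mm from the pivot (145 mm above the bench when closed). The red part is its upper 55 mm, 24 mm wide along the jig's x, 14 mm thick. A push of about 2 N towards the jig's -y opens the clamp.
- panel: Flat rigid tan panel with red edges and rows of dark stitch holes, 110 mm (its x) x 120 mm (its y) x 5 mm, about 0.1 kg. Origin: centre of its underside, z up. At the start it lies on the jig's rails (underside 31 mm above the bench), with 16 mm of free height beneath between the rails, roughly aligned with the jig.
- rack: Fixed drying rack: pale wooden base 150 x 150 x 12 mm with two dark brown cork bars along its x, 130 long, 10 wide, 18 mm high, centred at y = +47 and -47 mm (84 mm free between, open at both ends); bar tops 30 mm above the bench. Origin: centre of the underside; z up. The panel should finally lie with its x along the rack's x, either way round.
- spatula: Cranked spatula, 0.15 kg: flat steel blade 100 mm (x) x 64 mm (y) x 2.5 mm, a bent steel neck rising from its rear edge, and a level dark wooden handle parallel to the blade. Origin: centre of the blade's underside; x points out of the blade's front edge (away from the handle), z up. It lies on the bench blade flat, handle raised, and stays so when set down.
- spatula_grip (a point): Recommended grip point on the spatula handle: 85 mm behind and 55 mm above the spatula's origin. The handle is 16 mm wide (y) and 22 mm high with flat sides, and runs from 65 to 175 mm behind the origin, its centre line 55 mm above the blade's underside.
- glue_jar: White plastic glue jar, 72 mm across, 100 mm high, bystander. Origin: centre of its underside.
- hammer: Hammer lying on the bench, bystander. Origin: on the bench under its middle.
- mug: Blue mug, 80 mm across, 90 mm high, bystander. Origin: centre of its underside.
- awl_block: Wooden block 100 x 70 x 35 mm with two upright awls, 122 mm high in all, bystander. Origin: centre of its underside.
There are look-alikes about, which are no part of the job. Several things have the shape of the spatula; the one meant has the colours described above.

How it is judged:
By the outcome, as a careful person would: the job done as asked, in the order asked, and still so for the second after the job is handed in, with the robot touching nothing.
It also fails if it takes over 64 s, if anything falls off the work surface, if the arm or the gripper's body presses on something with over 40 N, if the wrist force passes 120 N, or if a joint passes its speed limit or range.

## Working session

There is one attempt and no reset: what is moved stays moved. The work goes in short steps, Python scripts to look and compute and a tool call to move; the robot and the scene stay as the last step left them, time stands still between calls to the robot, and variables do not carry over. Pictures are saved under pics/ and viewed, at most 10 in all, crops included, and the job is handed in when it is done.

Besides the shell and the picture viewer there is one more tool, called after "Request:" as name([rows], argument=value, ...), one row to a line, values as JSON. arm_command: Moves the arm, as the interface text tells. Shift numbers are shares of 0.25 m and turn numbers shares of 180 degrees, none past 1 either way. Its arguments: {"type":"object","properties":{"rows":{"type":"array","items":{"type":"array"}},"grip":{"type":"number"}},"required":["rows"]}

```bash
mkdir -p pics; ls; cat > h.py <<'E'
import numpy as np, cv2
from bench import arm
from scipy.spatial.transform import Rotation as R
def ray(ci,u,v):
    x=(u-ci['cx'])/ci['fx'];y=(v-ci['cy'])/ci['fy'];a,b=x,y
    for _ in range(20):
        s=1+ci['k1']*(a*a+b*b);a,b=x/s,y/s
    return a,b
def pt(ci,u,v,d):
    a,b=ray(ci,u,v);return (np.array(ci['extrinsics'])@[a*d,b*d,d,1])[:3]
def onz(ci,u,v,z):
    a,b=ray(ci,u,v);E=np.array(ci['extrinsics']);d=E[:3,:3]@[a,b,1];o=E[:3,3]
    return o+d*(z-o[2])/d[2]
def cloud(ci,D):
    v,u=np.mgrid[0:480,0:640];a,b=ray(ci,u.astype(float),v.astype(float))
    E=np.array(ci['extrinsics']);P=np.stack([a*D,b*D,D],-1)@E[:3,:3].T+E[:3,3];P[D<=0]=np.nan
    return P
E
python3 - <<'E'
from h import *
for c in ['scene','side']:
    im,D=arm.get_image(c);ci=arm.camera_info(c)
    cv2.imwrite(f'pics/{c}0.png',im);np.savez(f'{c}0.npz',im=im,D=D)
    print(c,ci)
    for q in ['jig','clamp','clamp_tip','panel','rack','spatula','spatula_grip','mug','hammer','glue_jar','awl_block']:
        for r in arm.spot_in(c,q)[:4]:
            u,v=r['position'];d=D[int(v),int(u)];print(q,round(r['score'],2),np.round([u,v]),np.round(pt(ci,u,v,d)))
print(arm.read_state())
E
```

```text
pics
scene {'fx': 500.3875668942823, 'fy': 500.3875668942823, 'cx': 321.1039259965836, 'cy': 234.81624254778313, 'k1': 0.0022821559731690108, 'extrinsics': array([[ 4.66171493e-01,  6.57634503e-01, -5.91777830e-01,
         1.23547001e+03],
       [ 8.84582396e-01, -3.35840672e-01,  3.23612465e-01,
        -3.74845438e+02],
       [ 1.40756586e-02, -6.74335156e-01, -7.38291252e-01,
         9.54633853e+02],
       [ 0.00000000e+00,  0.00000000e+00,  0.00000000e+00,
         1.00000000e+00]])}
jig 0.56 [382. 260.] [621. 133.  11.]
clamp 0.63 [375. 236.] [564. 144.  35.]
clamp_tip 0.64 [376. 234.] [605. 114.  98.]
panel 0.77 [402. 245.] [621. 187.  37.]
rack 0.59 [265. 309.] [ 622. -178.   12.]
spatula 0.92 [141. 405.] [ 709. -482.   -0.]
spatula_grip 0.98 [142. 407.] [ 716. -481.    1.]
spatula_grip 0.76 [308. 227.] [432.  24.   3.]
spatula_grip 0.57 [374. 310.] [783.   0.  97.]
mug 0.87 [421. 151.] [380. 409.  79.]
hammer 0.9 [129. 299.] [ 464. -442.   21.]
glue_jar 0.93 [375. 313.] [785.   1.  90.]
awl_block 0.74 [472. 208.] [593. 428.  34.]
side {'fx': 502.05380529022716, 'fy': 502
[... 1177 characters left out ...]
 3.84673743e-01,  7.92740587e-03,  7.88359633e-06,
       -1.19396866e+00, -2.58634832e-01]), 'joint_vel': array([-6.14469534e-04,  8.14468815e-05,  1.16491866e-03, -4.69847729e-04,
       -1.14830483e-03, -1.42746243e-03]), 'joint_efforts': array([ 1.22068592e-03, -3.92092144e+01,  1.88622165e+01,  4.19070706e+00,
       -2.51729643e-04,  8.38493115e-07]), 'position': array([6.24999601e+02, 1.86145881e-02, 2.31339862e+02]), 'ee_rot': array([-7.07090040e-01,  7.07123521e-01, -2.36137977e-05,  3.33103347e-05]), 'contact_force': array([ 0.44715755,  0.41423963, -1.04083671]), 'wrist_torque': array([-0.00663757,  0.02679025,  0.01460506]), 'grasp_force': 0.0, 'gripper_width': 85.40067226237093}
```

View pics/scene0.png

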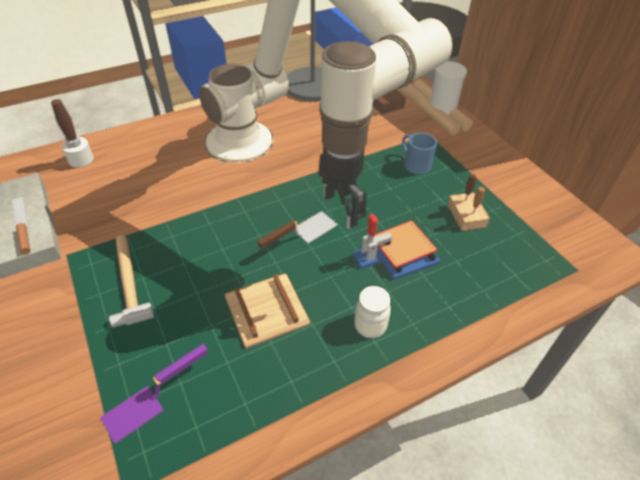

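View pics/side0.png

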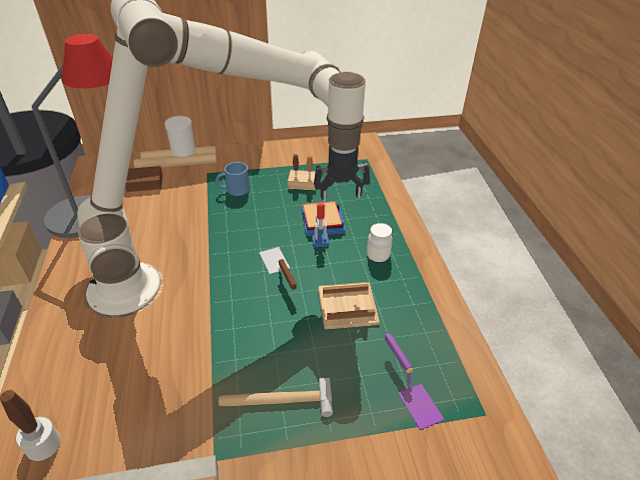

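The pictures show three spatula-shaped things. One is steel-bladed with a dark wooden handle, at scene (316,227) for the blade and (278,235) for the handle. The others are a purple one at (141,405) and a trowel on a grey tray at (22,230). The description fits the first, so I'll measure everything and check it in a crop.

```bash
cat > m.py <<'E'
from h import *
def rect(p):
    p=p.astype(np.float32);(c,s,a)=cv2.minAreaRect(p[:,:2]);return np.round(c,1),np.round(s,1),round(a,1)
for c in ['scene','side']:
    f=np.load(c+'0.npz');im=f['im'];ci=arm.camera_info(c);P=cloud(ci,f['D']);hsv=cv2.cvtColor(im,cv2.COLOR_BGR2HSV).astype(int)
    H,S,V=np.moveaxis(hsv,-1,0);X,Y,Z=np.moveaxis(P,-1,0)
    def rep(n,m):
        m=m.astype(np.uint8);k,l,st,_=cv2.connectedComponentsWithStats(m)
        if k<2: print(c,n,'none');return
        i=1+np.argmax(st[1:,4]);q=P[l==i];print(c,n,st[i],*rect(q),'z',np.round(np.nanpercentile(q[:,2],[5,50,95]),1))
    box=lambda a,b,d,e:(X>a)&(X<b)&(Y>d)&(Y<e)
    rep('panel',box(500,740,90,290)&(Z>26)&(Z<46)&((H<25)|(H>170))&(S>80))
    rep('jigall',box(480,760,60,300)&(Z>8)&(Z<46)&~((H>60)&(H<95)))
    rep('jigblue',box(480,760,0,300)&(H>100)&(H<125)&(S>100)&(Z<30))
    rep('red',box(480,760,0,300)&((H<6)|(H>172))&(S>150)&(Z>60))
    rep('rack',box(500,740,-320,-80)&(Z>7)&(Z<45)&~((H>60)&(H<95)))
    rep('cork',box(500,740,-320,-80)&(Z>24)&(Z<45))
    rep('blade',box(350,540,-60,110)&(S<70)&(V>110)&(Z<15))
    rep('handle',box(350,560,-160,60)&(Z>35)&(Z<85))
    rep('jar',box(690,860,-80,80)&(Z>50))
    if c=='scene': cv2.imwrite('pics/crop1.png',cv2.resize(im[180:370,210:460],None,fx=3,fy=3,interpolation=2))
E
python3 m.py
```

```text
Traceback (most recent call last):
  File "m.py", line 12, in <module>
    rep('panel',box(500,740,90,290)&(Z>26)&(Z<46)&((H<25)|(H>170))&(S>80))
    ~~~^^^^^^^^^^^^^^^^^^^^^^^^^^^^^^^^^^^^^^^^^^^^^^^^^^^^^^^^^^^^^^^^^^^
  File "m.py", line 10, in rep
    i=1+np.argmax(st[1:,4]);q=P[l==i];print(c,n,st[i],*rect(q),'z',np.round(np.nanpercentile(q[:,2],[5,50,95]),1))
                                                       ~~~~^^^
  File "m.py", line 3, in rect
    p=p.astype(np.float32);(c,s,a)=cv2.minAreaRect(p[:,:2]);return np.round(c,1),np.round(s,1),round(a,1)
                                   ~~~~~~~~~~~~~~~^^^^^^^^^
cv2.error: OpenCV(4.12.0) /io/opencv/modules/imgproc/src/convhull.cpp:143: error: (-215:Assertion failed) total >= 0 && (depth == CV_32F || depth == CV_32S) in function 'convexHull'
```

```bash
sed -i 's/minAreaRect(p\[:,:2\])/minAreaRect(np.ascontiguousarray(p[:,:2]))/' m.py; python3 m.py
```

```text
scene panel [ 374  221   64   48 1549] [614.2 197.9] [122.6 114.2] 89.4 z [32.7 36.2 39.3]
scene jigall [ 353  221   88   57 2582] [622.9 167.2] [183.9 131.8] 89.6 z [12.2 34.5 39.1]
scene jigblue [353 249  87  29 680] [649.1 153. ] [210.9  72.6] 55.1 z [ 6.5 14.4 17.9]
scene red [368 215   9  21 134] [595.2 108.4] [13.1 23.6] 78.8 z [101.2 130.  146.2]
scene rack [ 226  274   84   73 3765] [ 618.4 -173.7] [150.4 154.3] 86.4 z [ 9.4 12.6 30.5]
scene cork [235 287  23  49 249] [ 615.3 -220.8] [ 10.6 132.2] 86.3 z [26.5 30.1 33. ]
scene blade [296 211  42  33 793] [436.5  40.7] [ 77.8 116.4] 14.8 z [-0.7  2.4  5.6]
scene handle [258 220  40  29 411] [463.8 -71.8] [ 19.7 114.8] 13.0 z [48.2 62.9 68. ]
scene jar [ 356  286   35   41 1107] [761.2  13.1] [67.7 68.3] 81.3 z [ 55.2  98.  102.3]
side panel [323 202  20  25 339] [639.4 195.2] [127.2  61.1] 89.0 z [30.5 34.1 38.3]
side jigall [ 303  202   43   45 1082] [615.  164.8] [191.7 130.1] 86.3 z [10.5 31.9 38.1]
side jigblue [302 209  44  38 409] [575.1 160.7] [136.4 185.2] 45.0 z [ 0.4 11.8 17. ]
side red [317 204   8  15 101] [589.3 103.6] [21.9 17.6] 9.8 z [ 98.  123.4 144.2]
side rack [ 319  283   61   46 2171] [ 616.1 -178.4] [155.3 150.1] 86.1 z [ 7.9 11.8 29.3]
side cork [327 309  49   8 196] [ 613.8 -224.1] [ 16.5 130.6] 85.5 z [24.7 28.1 32. ]
side blade [259 246  31  28 456] [434.7  42.7] [ 70.8 119.8] 11.6 z [-3.4  1.2  5.4]
side handle [278 259  19  31 222] [461.4 -77.4] [ 16.9 114.7] 12.9 z [49.4 62.9 67.3]
side jar [368 224  25  26 525] [756.9   8.3] [70.7 66.4] 32.1 z [ 54.   90.3 100.5]
```

View pics/crop1.png

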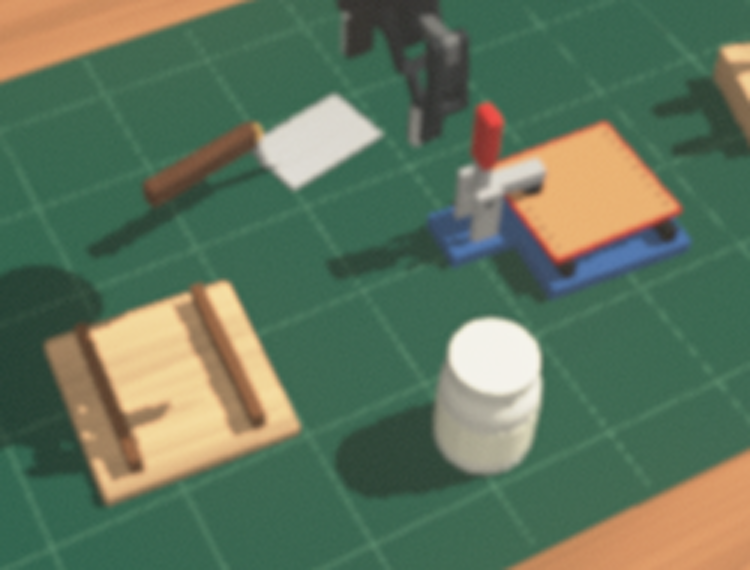

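The crop confirms it: dark wooden handle, bare steel blade. The clamp is closed and its handle is at (485,135) in the crop. The jig is at about (615,198), yaw about 0; the rack is at (617,-176), yaw about -3.7°; the spatula is at (436,43), pointing 103°. Clamp first.

Request:
arm_command([
  [[-0.2,0.04,0.04],[0,0,0]],
  [[-0.4,0.08,0.08],[0,0,0]],
  [[-0.6,0.12,0.12],[0,0,0]],
  [[-0.62,0.12,0.12],[0,0,0]],
  [[-0.62,0.12,0.2],[0,0,0]],
], grip=0)

```text
clock: 1.7
position: [596.4, 157.9, 183.7]
ee_rot: [0.709, -0.706, 0.001, -0.003]
contact_force: [0.1, -0.5, 0.1]
gripper_width: 11.8
grasp_force: 0.0
```

Request:
arm_command([
  [[0,0,0.1],[0,0,0]],
  [[0,0,0.24],[0,0,0]],
  [[0,0,0.24],[0,0,0]],
  [[0.03,0,0.24],[0,0,0]],
  [[0.06,0,0.24],[0,0,0]],
])

```text
clock: 2.2
position: [596.4, 139.8, 123.4]
ee_rot: [0.707, -0.707, 0.001, -0.002]
contact_force: [0.8, 0.3, -0.5]
gripper_width: 0.1
grasp_force: 0.0
```

Request:
arm_command([
  [[0.05,0,0.02],[0,0,0]],
  [[0.1,0,0.02],[0,0,0]],
  [[0.15,0,0.02],[0,0,0]],
  [[0.2,0,0.02],[0,0,0]],
  [[0.25,0,0.02],[0,0,0]],
])

```text
clock: 2.7
position: [595.0, 76.2, 116.6]
ee_rot: [-0.707, 0.707, -0.0, 0.0]
contact_force: [-0.1, 0.4, -0.1]
gripper_width: -0.1
grasp_force: 0.1
```

Request:
arm_command([
  [[0.05,0,0.0],[0,0,0]],
  [[0.1,0,0.0],[0,0,0]],
  [[0.14,0,0.02],[0,0,0]],
  [[0.18,0,0.04],[0,0,0]],
  [[0.22,0,0.06],[0,0,0]],
])

```text
clock: 3.2
position: [594.7, 21.7, 100.6]
ee_rot: [0.707, -0.707, -0.0, 0.0]
contact_force: [0.0, 0.9, -0.8]
gripper_width: -0.3
grasp_force: 0.0
```

Request:
arm_command([
  [[0.04,0,0.0],[0,0,0]],
  [[0.04,0,-0.1],[0,0,0]],
  [[0.04,0,-0.3],[0,0,0]],
  [[0.0,0.15,-0.38],[0,0,0]],
  [[0.0,0.3,-0.38],[0,0,0]],
])

```text
clock: 3.7
position: [522.0, 23.2, 199.8]
ee_rot: [0.707, -0.707, 0.002, -0.004]
contact_force: [-0.5, -0.2, 0.4]
gripper_width: 0.1
grasp_force: 0.0
```

```bash
cat > go.py <<'E'
import sys
from h import *
# target tcp x y z and yaw of tool y axis (deg, mod 180), tool down
def plan(x,y,z,yaw):
    s=arm.read_state();q=R.from_quat(s['ee_rot']);p=s['position']
    c=np.deg2rad(yaw);best=None
    for k in (0,np.pi):
        yv=np.array([np.cos(c+k),np.sin(c+k),0]);zv=np.array([0,0,-1.]);T=R.from_matrix(np.stack([np.cross(yv,zv),yv,zv],1))
        r=(q.inv()*T).as_rotvec()
        if best is None or np.linalg.norm(r)<np.linalg.norm(best): best=r
    print('clock',s['clock'],'pos',np.round(p,1),'j',np.round(s['joints'],2),'shift',np.round(q.inv().apply(np.array([x,y,z])-p)/250,3),'turn',np.round(best/np.pi,3))
if __name__=='__main__': plan(*map(float,sys.argv[1:5]))
E
python3 - <<'E'
from h import *
for c in ['scene','side']:
    im,D=arm.get_image(c);ci=arm.camera_info(c);P=cloud(ci,D);hsv=cv2.cvtColor(im,cv2.COLOR_BGR2HSV).astype(int)
    H,S,V=np.moveaxis(hsv,-1,0);X,Y,Z=np.moveaxis(P,-1,0)
    m=(X>500)&(X<700)&(Y>-20)&(Y<130)&((H<6)|(H>172))&(S>150)&(Z>40)
    print(c,m.sum(),np.round(np.nanpercentile(P[m],[3,50,97],axis=0)))
E
# spatula grip: origin(436,43) dir 103 deg -> grip
python3 go.py 455 -40 36 13
```

```text
scene 192 [[579.  24.  61.]
 [592.  47.  69.]
 [601.  72.  73.]]
side 95 [[574.  20.  60.]
 [584.  41.  66.]
 [595.  72.  71.]]
clock 3.8 pos [515.8  21.9 197. ] j [ 0.36  0.23 -0.31 -0.   -1.04 -0.36] shift [0.248 0.243 0.644] turn [ 0.     0.    -0.072]
```

Request:
arm_command([
  [[0.1,0.1,0.05],[0,0,-0.036]],
  [[0.2,0.2,0.1],[0,0,-0.072]],
  [[0.248,0.243,0.2],[0,0,-0.072]],
  [[0.248,0.243,0.25],[0,0,-0.072]],
  [[0.248,0.243,0.25],[0,0,-0.072]],
], grip=1)

```text
clock: 4.3
position: [457.9, -40.3, 132.3]
ee_rot: [0.782, -0.623, -0.001, 0.002]
contact_force: [1.3, -1.0, -0.4]
gripper_width: 72.3
grasp_force: 0.0
```

```bash
cat > w.py <<'E'
from h import *
import sys
ci=arm.camera_info('wrist');im,D=arm.get_image('wrist');cv2.imwrite(f'pics/{sys.argv[1]}.png',im)
np.savez('w.npz',im=im,D=D,E=ci['extrinsics'])
P=cloud(ci,D);X,Y,Z=np.moveaxis(P,-1,0)
def rep(n,m):
    k,l,st,_=cv2.connectedComponentsWithStats(m.astype(np.uint8))
    if k<2: print(n,'none');return
    i=1+np.argmax(st[1:,4]);q=P[l==i];c,s,a=cv2.minAreaRect(np.ascontiguousarray(q[:,:2].astype(np.float32)))
    print(n,st[i],np.round(c,1),np.round(s,1),round(a,1),np.round(np.nanpercentile(q[:,2],[5,50,95]),1))
E
(cat w.py; cat <<'E'
hsv=cv2.cvtColor(im,cv2.COLOR_BGR2HSV).astype(int);H,S,V=np.moveaxis(hsv,-1,0)
b=(X>350)&(X<540)&(Y>-170)&(Y<120)
rep('handle',b&(Z>45)&(Z<80)); rep('blade',b&(S<70)&(V>110)&(Z<12))
E
) > w1.py; python3 w1.py wrist1; python3 go.py 455 -40 36 13
```

```text
handle [ 313  105   27  173 4245] [462.6 -75.7] [ 16.2 111.5] 12.6 [63.3 66.2 67.5]
blade [ 287  264   75  102 7021] [435.7  42.1] [ 66.8 105.2] 12.7 [1.5 3.  4.1]
clock 4.35 pos [459.2 -39.9 133.4] j [ 0.27  0.21 -0.52  0.   -0.84 -0.04] shift [-0.004  0.016  0.39 ] turn [ 0. -0. -0.]
```

View pics/wrist1.png

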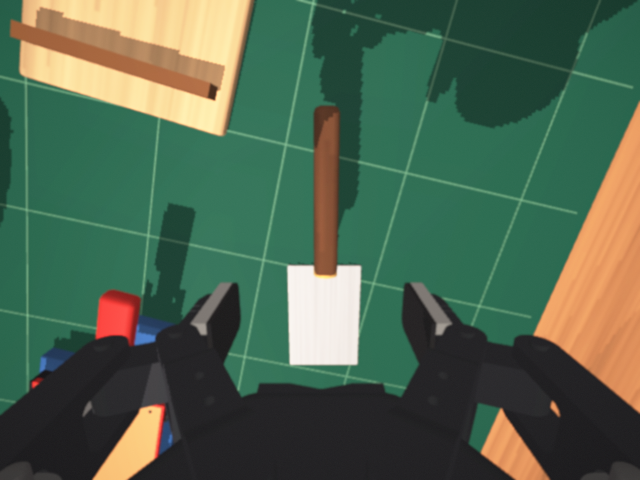

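The wrist view shows the steel blade at (324,315), its brown handle at (327,190) and the opened red clamp handle at (120,315). I'm descending to grip.

Request:
arm_command([
  [[0.002,0.016,0.1],[0,0,0]],
  [[0.002,0.016,0.25],[0,0,0]],
  [[0.002,0.016,0.36],[0,0,0]],
  [[0.002,0.016,0.39],[0,0,0]],
  [[0.002,0.016,0.39],[0,0,0]],
])

```text
clock: 4.85
position: [456.0, -40.7, 36.1]
ee_rot: [0.783, -0.622, -0.0, 0.001]
contact_force: [0.5, -0.2, 0.9]
gripper_width: 85.4
grasp_force: 0.0
```

Request:
arm_command([
  [[0,0,0],[0,0,0]],
  [[0,0,0],[0,0,0]],
  [[0,0,0],[0,0,0]],
  [[0,0,0],[0,0,0]],
  [[0,0,0],[0,0,0]],
], grip=0)

```text
clock: 5.35
position: [455.6, -40.9, 36.9]
ee_rot: [0.782, -0.623, 0.0, -0.0]
contact_force: [-0.5, 0.7, 4.5]
gripper_width: 14.7
grasp_force: 59.5
```

Request:
arm_command([
  [[0,0,0],[0,0,0]],
  [[0,0,0],[0,0,0]],
  [[0,0,-0.1],[0,0,0]],
  [[0,0,-0.25],[0,0,0]],
  [[0,0,-0.4],[0,0,0]],
])

```text
clock: 5.85
position: [454.5, -41.0, 136.6]
ee_rot: [0.782, -0.623, -0.001, 0.001]
contact_force: [1.3, 0.4, -1.3]
gripper_width: 14.6
grasp_force: 58.8
```

```bash
python3 go.py 390 198 150 -90
```

```text
clock 5.85 pos [454.5 -41.  136.6] j [ 0.27  0.2  -0.52 -0.   -0.85 -0.04] shift [-0.99   0.037 -0.053] turn [ 0.001  0.001 -0.428]
```

Request:
arm_command([
  [[0,0,-0.2],[0,0,0.045]],
  [[-0.1,0,-0.2],[0,0,0.09]],
  [[-0.2,0,-0.2],[0,0,0.135]],
  [[-0.3,0.01,-0.2],[0,0,0.18]],
  [[-0.4,0.02,-0.2],[0,0,0.225]],
])

```text
clock: 6.35
position: [427.2, 56.1, 185.8]
ee_rot: [-0.516, 0.857, 0.0, -0.001]
contact_force: [-0.2, 0.9, -0.9]
gripper_width: 15.1
grasp_force: 59.0
```

Request:
arm_command([
  [[0,0,0],[0,0,0.045]],
  [[0,0,0],[0,0,0.09]],
  [[0,0,0],[0,0,0.135]],
  [[0,0,0],[0,0,0.18]],
  [[0,0,0],[0,0,0.225]],
])

```text
clock: 6.85
position: [427.4, 55.3, 185.6]
ee_rot: [-0.187, 0.982, -0.0, -0.001]
contact_force: [-0.0, -0.1, -1.8]
gripper_width: 15.0
grasp_force: 59.0
```

Request:
arm_command([
  [[0,0,0],[0,0,0.04]],
  [[0,0,0],[0,0,0.08]],
  [[0,0,0],[0,0,0.12]],
  [[0,0,0],[0,0,0.12]],
  [[0,0,0],[0,0,0.12]],
])

```text
clock: 7.35
position: [427.8, 55.3, 185.9]
ee_rot: [-0.004, 1.0, -0.0, -0.0]
contact_force: [0.1, -0.2, -1.9]
gripper_width: 15.1
grasp_force: 59.0
```

```bash
python3 go.py 380 198 140 -90
(cat w.py; cat <<'E'
hsv=cv2.cvtColor(im,cv2.COLOR_BGR2HSV).astype(int);H,S,V=np.moveaxis(hsv,-1,0)
rep('panel',(X>500)&(X<740)&(Y>118)&(Y<300)&(Z>27)&(Z<45)&((H<25)|(H>170))&(S>80))
rep('handle',(X>280)&(X<600)&(Z>185)&(Z<235)&(S>90)&(H<20))
rep('blade',(X>380)&(X<600)&(S<70)&(V>110)&(Z>110)&(Z<190))
rep('rack',(X>500)&(X<740)&(Y>-320)&(Y<-80)&(Z>7)&(Z<40))
E
) > w2.py; python3 w2.py wrist2
```

```text
clock 7.35 pos [427.8  55.3 185.9] j [ 0.51  0.1  -0.51 -0.   -0.97 -2.07] shift [0.186 0.572 0.184] turn [-0.    -0.     0.003]
panel [486 346  35  19 265] [560.4 243.9] [36.  15.6] 61.6 [32.4 36.4 37.7]
handle [  297    72    48   294 12325] [393.5  54.4] [110.9  16.3] 0.3 [213.4 215.3 216.5]
blade [ 294  358   54   31 1143] [499.4  54.9] [33.8 22.8] 88.1 [150.9 151.8 152.7]
rack [  39  314  143   90 7253] [ 597.3 -174. ] [151.2 112.5] 87.1 [10.8 13.  30.8]
```

View pics/wrist2.png

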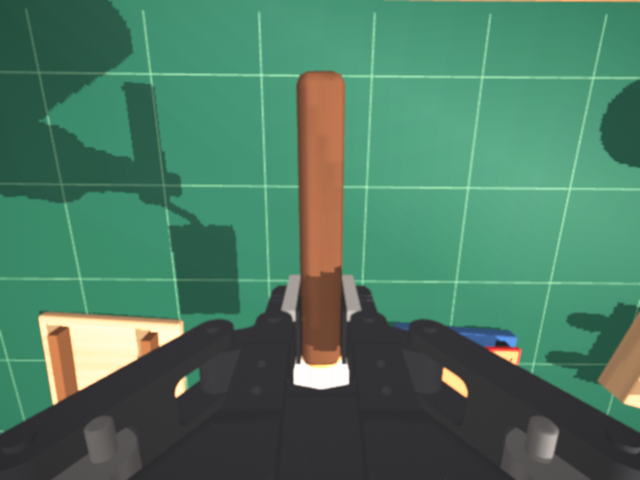

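The wrist view shows the spatula held straight: handle at (320,210), blade edge at (321,375), level. I'll re-measure panel and rack from the fixed cameras against the known spatula handle.

```bash
cat > m2.py <<'E'
from h import *
for c in ['scene','side']:
    im,D=arm.get_image(c);ci=arm.camera_info(c);P=cloud(ci,D);hsv=cv2.cvtColor(im,cv2.COLOR_BGR2HSV).astype(int);cv2.imwrite(f'last_{c}.png',im)
    H,S,V=np.moveaxis(hsv,-1,0);X,Y,Z=np.moveaxis(P,-1,0);z0=arm.read_state()['position'][2]
    def rep(n,m):
        k,l,st,_=cv2.connectedComponentsWithStats(m.astype(np.uint8))
        if k<2: print(c,n,'none');return
        i=1+np.argmax(st[1:,4]);q=P[l==i];ce,s,a=cv2.minAreaRect(np.ascontiguousarray(q[:,:2].astype(np.float32)))
        print(c,n,st[i,4],np.round(ce,1),np.round(s,1),round(a,1),np.round(np.nanpercentile(q[:,2],[5,50,95]),1),'med',np.round(np.median(q[:,:2],0),1))
    warm=((H<25)|(H>170))&(S>80)
    rep('paneljig',(X>500)&(X<740)&(Y>118)&(Y<290)&(Z>26)&(Z<46)&warm)
    rep('panelrack',(X>500)&(X<740)&(Y>-290)&(Y<-70)&(Z>28)&(Z<46)&warm)
    rep('rack',(X>500)&(X<740)&(Y>-290)&(Y<-70)&(Z>7)&(Z<45)&~((H>60)&(H<95)))
    rep('handle',(X>250)&(X<700)&(abs(Z-z0-20)<15)&(S>90)&(V<170)&warm)
    rep('carried',(X>350)&(X<720)&(abs(Z-z0+28)<10)&warm)
E
python3 m2.py
```

```text
scene paneljig 1703 [614.  197.7] [124.7 115.4] 90.0 [32.9 36.2 39.2] med [618.  196.3]
scene panelrack 206 [ 617.2 -220.9] [ 10.3 127.2] 86.4 [28.4 30.6 32.8] med [ 620.2 -220.9]
scene rack 3760 [ 618.5 -173.9] [150.5 153.5] 86.5 [ 9.2 12.5 30.6] med [ 626.3 -177. ]
scene handle 484 [ 337.2 1176.6] [ 19.9 173.8] 89.4 [192.5 205.6 219.1] med [ 337.5 1175.5]
scene carried 180 [ 399.3 1176.7] [17.6 97.5] 87.8 [148.7 157.4 167.1] med [ 397.9 1175.5]
side paneljig 476 [614.6 193.2] [108.  130.4] 1.8 [30.4 34.7 38.2] med [633.6 200.5]
side panelrack 110 [ 613.3 -225. ] [ 14.  129.3] 85.9 [28.1 29.5 32.6] med [ 614.8 -224.5]
side rack 2154 [ 616.2 -178.4] [155.  149.8] 86.3 [ 7.8 11.7 29.3] med [ 614.4 -184.1]
side handle 458 [ 398.6 1176. ] [ 40.1 296.8] 88.1 [192.5 206.4 219.8] med [ 397.1 1175.5]
side carried 189 [ 448.3 1173.6] [193.8  32.1] 1.7 [149.2 158.6 167.4] med [ 450.4 1172.6]
```

Request:
arm_command([
  [[0.06,0.18,0],[0,0,0.003]],
  [[0.12,0.37,0],[0,0,0.003]],
  [[0.19,0.565,0.1],[0,0,0.003]],
  [[0.19,0.565,0.3],[0,0,0.003]],
  [[0.19,0.565,0.46],[0,0,0.003]],
])

```text
clock: 8.0
position: [379.6, 198.7, 70.7]
ee_rot: [-0.001, 1.0, 0.001, 0.001]
contact_force: [0.2, 0.2, -2.7]
gripper_width: 15.2
grasp_force: 59.3
```

Request:
arm_command([
  [[0,0,0.051],[0,0,0]],
  [[0,0,0.051],[0,0,0]],
  [[0,0,0.051],[0,0,0]],
])

```text
clock: 8.3
position: [380.4, 197.0, 59.0]
ee_rot: [0.001, 1.0, 0.0, 0.0]
contact_force: [0.2, 0.1, -0.3]
gripper_width: 15.0
grasp_force: 59.2
```

```bash
python3 go.py 516 196.5 58 -90; python3 - <<'E'
from h import *
im,_=arm.get_image('scene');a=cv2.resize(im[170:290,270:450],None,fx=3.4,fy=3.4,interpolation=2)
cv2.imwrite('pics/pre.png',a)
im,D=arm.get_image('wrist');ci=arm.camera_info('wrist');P=cloud(ci,D);m=(im[...,2]>60)&(im[...,2]>im[...,1]+25)&(abs(P[...,2]-87)<5)
q=P[m];print(m.sum(),cv2.minAreaRect(np.ascontiguousarray(q[:,:2].astype(np.float32))),np.percentile(q[:,2],[5,50,95]))
E
```

```text
clock 8.3 pos [380.4 197.   59. ] j [ 0.86  0.28 -0.68  0.   -0.61 -2.43] shift [-0.542 -0.001  0.005] turn [ 0.     0.    -0.001]
12248 ((346.7826232910156, 196.32420349121094), (15.583613395690918, 111.49626922607422), 89.71966552734375) [87.21275387 89.12862034 90.30855723]
```

View pics/pre.png

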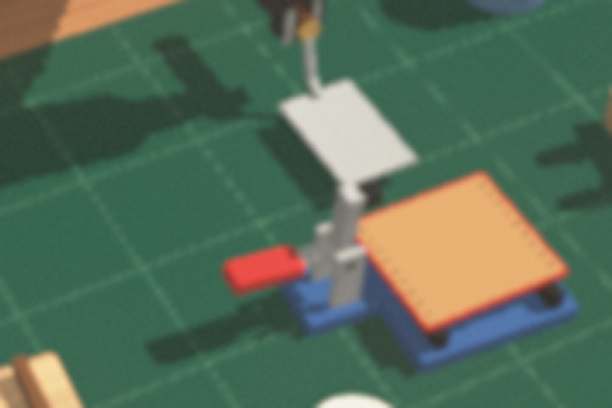

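The crop shows the blade (345,135) in front of the jig's open end, in line with the panel (465,250). The clamp is open, red handle level at (265,268). Sliding in.

Request:
arm_command([
  [[-0.06,0,0.006],[0,0,0]],
  [[-0.12,0,0.006],[0,0,0]],
  [[-0.18,0,0.006],[0,0,0]],
  [[-0.24,0,0.006],[0,0,0]],
  [[-0.28,0,0.006],[0,0,0]],
])

```text
clock: 8.9
position: [452.1, 196.7, 58.1]
ee_rot: [0.002, 1.0, 0.001, 0.001]
contact_force: [-1.0, 0.4, -1.4]
gripper_width: 14.9
grasp_force: 59.3
```

Request:
arm_command([
  [[-0.06,0,0],[0,0,0]],
  [[-0.12,0,0],[0,0,0]],
  [[-0.18,0,0],[0,0,0]],
  [[-0.24,0,0],[0,0,0]],
  [[-0.262,0,0],[0,0,0]],
])

```text
clock: 9.4
position: [517.2, 196.1, 57.6]
ee_rot: [0.002, 1.0, 0.001, 0.001]
contact_force: [0.0, 0.2, -1.0]
gripper_width: 15.2
grasp_force: 59.3
```

```bash
python3 go.py 516 196.5 57.5 -90; python3 m2.py; python3 - <<'E'
import cv2
a=cv2.imread('last_scene.png')[170:290,290:470];b=cv2.imread('last_side.png')[165:285,230:410]
cv2.imwrite('pics/ins.png',cv2.resize(cv2.hconcat([a,b]),None,fx=2.2,fy=2.2,interpolation=2))
E
```

```text
clock 9.4 pos [517.2 196.1  57.6] j [ 0.66  0.45 -0.39  0.   -0.73 -2.23] shift [0.005 0.001 0.   ] turn [ 0.     0.001 -0.001]
scene paneljig 1705 [613.3 198.4] [125.5 117.2] 88.4 [33.2 36.4 39.4] med [618.2 196.2]
scene panelrack 211 [ 616.8 -220.9] [ 10.4 130.4] 86.2 [28.3 30.4 33.2] med [ 619.2 -220.9]
scene rack 3765 [ 618.1 -173.5] [150.7 154.3] 86.2 [ 9.2 12.6 30.4] med [ 626.5 -176.7]
scene handle 611 [ 372.3 1174.9] [ 22.  244.5] 89.9 [63.9 77.1 91.1] med [ 376.  1175.6]
scene carried 1627 [613.4 198.9] [124.5 117.2] 88.4 [33.1 36.2 38.7] med [618.6 196.1]
side paneljig 664 [613.2 197.9] [131.  114.1] 88.0 [30.4 34.3 38.3] med [621.7 195.8]
side panelrack 22 [ 592.3 -224. ] [10.5 22. ] 89.1 [28.1 29.6 31.8] med [ 591.6 -223.7]
side rack 2136 [ 616.3 -177.4] [154.  149.7] 86.2 [ 7.9 11.8 28.9] med [ 613.7 -183.9]
side handle 203 [ 470.1 1174.5] [ 37.8 150.7] 82.4 [63.4 76.3 91. ] med [ 474.6 1172.4]
side carried 662 [613.2 197.9] [131.  114.1] 88.0 [30.1 34.2 37.9] med [621.2 195. ]
```

View pics/ins.png

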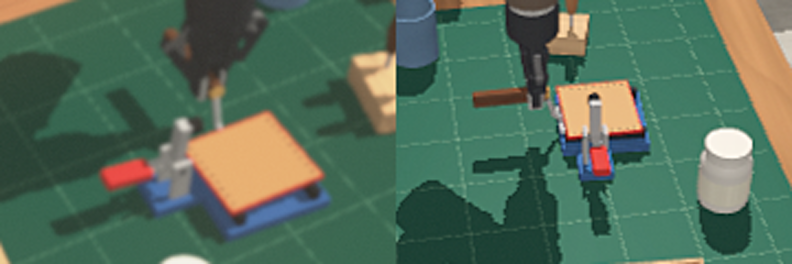

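The spatula is under the panel: neck at (220,110) on the left, panel undisturbed, clear of the gripper. Lifting.

Request:
arm_command([
  [[0,0,-0.015],[0,0,0]],
  [[0,0,-0.03],[0,0,0]],
  [[0,0,-0.045],[0,0,0]],
  [[0,0,-0.065],[0,0,0]],
  [[0,0,-0.1],[0,0,0]],
])

```text
clock: 10.0
position: [514.6, 195.8, 82.2]
ee_rot: [0.002, 1.0, -0.0, -0.001]
contact_force: [0.2, 0.1, -2.3]
gripper_width: 15.1
grasp_force: 59.1
```

Request:
arm_command([
  [[0,0,-0.05],[0,0,0]],
  [[0,0,-0.12],[0,0,0]],
  [[0,0,-0.2],[0,0,0]],
  [[0,0,-0.28],[0,0,0]],
  [[0,0,-0.34],[0,0,0]],
])

```text
clock: 10.5
position: [515.7, 196.2, 169.6]
ee_rot: [0.001, 1.0, 0.001, 0.001]
contact_force: [0.2, 0.2, -2.5]
gripper_width: 14.8
grasp_force: 59.2
```

Request:
arm_command([
  [[0,0,-0.04],[0,0,0]],
  [[0,0,-0.06],[0,0,0]],
  [[0,0,-0.06],[0,0,0]],
])

```text
clock: 10.8
position: [515.4, 196.1, 182.8]
ee_rot: [0.002, 1.0, 0.0, 0.0]
contact_force: [-0.2, 0.1, -2.5]
gripper_width: 14.8
grasp_force: 59.2
```

```bash
python3 go.py 520 -170 182 -93.7; sed -i 's/<290)&(Y>/<300)\&(Y>/; s/(X>250)&(X<700)/(X>250)\&(X<700)\&(Y<400)/' m2.py; python3 m2.py | grep -E 'carried|handle'; python3 w2.py wlift | grep handle
```

```text
clock 10.8 pos [515.4 196.1 182.8] j [ 0.66  0.3  -0.25 -0.   -1.02 -2.23] shift [-0.023 -1.464  0.002] turn [0.   0.   0.02]
scene handle 50 [528.7 195.1] [21.  15.8] 4.9 [195.3 208.  213.5] med [532.3 194.8]
scene carried 1879 [611.4 198.4] [124.6 119.7] 89.1 [150.2 153.2 155.9] med [617.9 195.4]
side handle 185 [463.7 192.1] [24.7 77. ] 89.0 [193.4 205.2 212.3] med [463.2 188.6]
side carried 837 [612.2 195.3] [130.6 111.7] 89.1 [146.8 150.5 153.9] med [611.8 190.4]
handle [  297    72    49   293 12312] [480.7 195.5] [ 16.9 111.2] 89.6 [208.9 210.8 212. ]
```

The panel rides level on the spatula (top about 152 mm, both cameras agree). Carrying it to the rack with soft ramps.

Request:
arm_command([
  [[0,-0.02,0],[0,0,0]],
  [[0,-0.06,0],[0,0,0]],
  [[0,-0.12,0],[0,0,0]],
  [[0,-0.19,0],[0,0,0]],
  [[0,-0.26,0],[0,0,0]],
])

```text
clock: 11.45
position: [514.8, 129.1, 182.0]
ee_rot: [0.002, 1.0, -0.0, -0.0]
contact_force: [-0.6, -0.4, -1.5]
gripper_width: 14.7
grasp_force: 59.2
```

Request:
arm_command([
  [[0,-0.07,0],[0,0,0]],
  [[0,-0.14,0],[0,0,0]],
  [[0,-0.21,0],[0,0,0]],
  [[0,-0.28,0],[0,0,0]],
  [[0,-0.35,0],[0,0,0]],
])

```text
clock: 11.95
position: [514.5, 41.6, 182.2]
ee_rot: [0.002, 1.0, 0.0, 0.0]
contact_force: [0.1, -0.4, -2.6]
gripper_width: 15.1
grasp_force: 59.1
```

Request:
arm_command([
  [[0,-0.07,0],[0,0,0]],
  [[0,-0.14,0],[0,0,0]],
  [[0,-0.21,0],[0,0,0]],
  [[0,-0.28,0],[0,0,0]],
  [[0,-0.35,0],[0,0,0]],
])

```text
clock: 12.45
position: [514.0, -45.9, 182.2]
ee_rot: [0.002, 1.0, -0.0, 0.0]
contact_force: [-0.0, 0.0, -3.5]
gripper_width: 14.9
grasp_force: 59.2
```

Request:
arm_command([
  [[0,-0.07,0],[0,0,0]],
  [[-0.005,-0.14,0],[0,0,0.003]],
  [[-0.01,-0.21,0],[0,0,0.006]],
  [[-0.015,-0.27,0],[0,0,0.009]],
  [[-0.02,-0.32,0],[0,0,0.012]],
])

```text
clock: 12.95
position: [518.9, -125.7, 182.1]
ee_rot: [0.021, 1.0, -0.0, 0.0]
contact_force: [0.8, 0.7, -2.9]
gripper_width: 15.1
grasp_force: 59.1
```

```bash
python3 go.py 521 -170.6 182 -93.3
```

```text
clock 12.95 pos [ 518.9 -125.7  182.1] j [ 0.07  0.27 -0.29  0.   -1.01 -1.68] shift [-0.016 -0.179  0.   ] turn [-0.     0.     0.005]
```

Request:
arm_command([
  [[-0.003,-0.06,0],[0,0,0.001]],
  [[-0.006,-0.11,0],[0,0,0.002]],
  [[-0.01,-0.15,0],[0,0,0.003]],
  [[-0.014,-0.17,0],[0,0,0.004]],
  [[-0.016,-0.179,0],[0,0,0.005]],
])

```text
clock: 13.45
position: [521.5, -169.3, 182.0]
ee_rot: [0.029, 1.0, 0.0, -0.0]
contact_force: [-0.1, -0.1, -2.1]
gripper_width: 14.8
grasp_force: 59.2
```

Request:
arm_command([
  [[0,0,0.03],[0,0,0]],
  [[0,0,0.09],[0,0,0]],
  [[0,0,0.16],[0,0,0]],
  [[0,0,0.23],[0,0,0]],
  [[0,0,0.28],[0,0,0]],
])

```text
clock: 13.95
position: [520.7, -168.3, 110.4]
ee_rot: [0.028, 1.0, 0.0, -0.001]
contact_force: [0.8, 0.4, -2.4]
gripper_width: 15.1
grasp_force: 59.2
```

Request:
arm_command([
  [[0,0,0.02],[0,0,0]],
  [[0,0,0.03],[0,0,0]],
  [[0,0,0.03],[0,0,0]],
])

```text
clock: 14.25
position: [521.7, -168.8, 104.7]
ee_rot: [0.028, 1.0, -0.0, 0.0]
contact_force: [-0.3, -0.1, -2.3]
gripper_width: 15.2
grasp_force: 59.2
```

```bash
python3 go.py 521 -170.6 55 -93.3; python3 m2.py | grep -E 'carried|rack'; python3 - <<'E'
import cv2
a=cv2.imread('last_scene.png')[230:370,200:350];b=cv2.imread('last_side.png')[230:370,270:420]
cv2.imwrite('pics/hov.png',cv2.resize(cv2.hconcat([a,b]),None,fx=2.6,fy=2.6,interpolation=2))
E
```

```text
clock 14.25 pos [ 521.7 -168.8  104.7] j [-0.02  0.38 -0.35  0.   -0.84 -1.61] shift [ 0.003 -0.007  0.199] turn [-0.  0.  0.]
scene panelrack 66 [ 663.6 -223.5] [10.4 35.8] 87.8 [28.5 30.2 32.6] med [ 663.1 -223.9]
scene rack 1936 [ 619.  -173.7] [150.9 151.3] 86.1 [ 8.9 12.3 29.3] med [ 661.6 -197.1]
scene carried 2396 [ 619.3 -171.6] [120.5 118.7] 85.9 [72.4 75.3 78. ] med [ 624.5 -173.5]
side panelrack 45 [ 629.1 -226.2] [12.2 65.5] 86.6 [28.2 29.6 32. ] med [ 625.7 -225.1]
side rack 1225 [ 616.  -178.1] [154.3 150.3] 86.2 [ 7.8 11.6 28.8] med [ 599.4 -224.9]
side carried 1397 [ 618.9 -174.7] [126.2 111.3] 85.8 [70.5 74.1 77.4] med [ 618.2 -179.2]
```

View pics/hov.png

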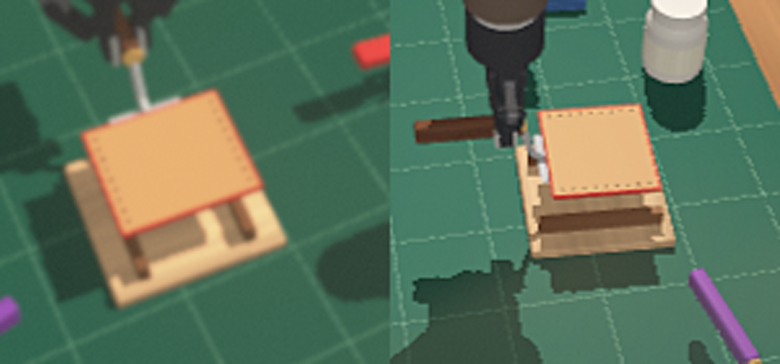

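Hovering over the rack, the panel is square to it and about 1.5 mm ahead and 2.5 mm to +y. I'm correcting that and lowering gently.

Request:
arm_command([
  [[0.003,-0.006,0.02],[0,0,0]],
  [[0.006,-0.011,0.05],[0,0,0]],
  [[0.006,-0.011,0.08],[0,0,0]],
  [[0.006,-0.011,0.11],[0,0,0]],
  [[0.006,-0.011,0.13],[0,0,0]],
])

```text
clock: 14.85
position: [519.3, -171.6, 70.9]
ee_rot: [0.028, 1.0, 0.0, -0.001]
contact_force: [0.3, 0.1, -2.1]
gripper_width: 15.0
grasp_force: 59.2
```

Request:
arm_command([
  [[0,0,0.01],[0,0,0]],
  [[0,0,0.017],[0,0,0]],
  [[0,0,0.024],[0,0,0]],
  [[0,0,0.031],[0,0,0]],
  [[0,0,0.038],[0,0,0]],
])

```text
clock: 15.35
position: [520.2, -171.6, 62.8]
ee_rot: [0.028, 1.0, -0.0, 0.001]
contact_force: [-0.3, 0.4, -1.6]
gripper_width: 15.3
grasp_force: 59.3
```

Request:
arm_command([
  [[0,0,0.008],[0,0,0]],
  [[0,0,0.016],[0,0,0]],
  [[0,0,0.022],[0,0,0]],
  [[0,0,0.022],[0,0,0]],
])

```text
clock: 15.75
position: [519.6, -171.5, 56.8]
ee_rot: [0.028, 1.0, 0.0, -0.0]
contact_force: [0.9, 0.3, -1.9]
gripper_width: 14.8
grasp_force: 59.3
```

```bash
python3 go.py 390 -165 57 -93.8; python3 m2.py | grep -E 'rack'; python3 w2.py wlow | grep handle
```

```text
clock 15.75 pos [ 519.6 -171.5   56.8] j [-0.02  0.45 -0.4  -0.   -0.73 -1.6 ] shift [ 0.519 -0.003 -0.   ] turn [ 0.    -0.     0.003]
scene panelrack 2356 [ 618.3 -174.2] [120.7 132.2] 86.1 [31.8 35.3 38. ] med [ 622.9 -176.1]
scene rack 3792 [ 618.5 -173.5] [150.7 152.7] 86.4 [10.  33.7 37.7] med [ 636.2 -179.7]
side panelrack 1392 [ 615.6 -176.7] [126.7 127.7] 86.2 [29.8 33.6 37.3] med [ 616.2 -181.4]
side rack 2237 [ 615.6 -179.5] [150.2 150.8] 86.3 [ 8.5 31.9 36.9] med [ 613.  -196.5]
handle none
```

The panel rests on the bars (top about 35 mm). Drawing the spatula straight out.

Request:
arm_command([
  [[0.03,0,0],[0,0,0]],
  [[0.08,0,0],[0,0,0]],
  [[0.14,0,0],[0,0,0]],
  [[0.2,0,0],[0,0,0]],
  [[0.26,0,0],[0,0,0]],
])

```text
clock: 16.4
position: [453.0, -167.8, 57.1]
ee_rot: [0.028, 1.0, 0.0, -0.0]
contact_force: [0.2, 0.2, -0.9]
gripper_width: 15.0
grasp_force: 59.3
```

Request:
arm_command([
  [[0.06,0,0],[0,0,0]],
  [[0.12,0,0],[0,0,0]],
  [[0.18,0,0],[0,0,0]],
  [[0.24,0,0],[0,0,0]],
  [[0.3,0,0],[0,0,0]],
])

```text
clock: 16.9
position: [378.1, -163.6, 57.2]
ee_rot: [0.028, 1.0, 0.0, -0.0]
contact_force: [0.5, 0.3, -2.4]
gripper_width: 15.5
grasp_force: 59.3
```

Request:
arm_command([
  [[0,0,0],[0,0,0]],
  [[0,0,0.03],[0,0,0]],
  [[0,0,0.05],[0,0,0]],
  [[0,0,0.06],[0,0,0]],
])

```text
clock: 17.3
position: [380.2, -163.6, 41.3]
ee_rot: [0.028, 1.0, -0.0, -0.0]
contact_force: [-0.6, 0.5, -1.2]
gripper_width: 14.7
grasp_force: 59.3
```

```bash
sed -i 's/(Z>28)&(Z<46)/(Z>32.5)\&(Z<46)/' m2.py; python3 m2.py | grep rack; python3 go.py 380 -165 36.5 -93.3; (cat w.py; cat <<'E'
hsv=cv2.cvtColor(im,cv2.COLOR_BGR2HSV).astype(int);H,S,V=np.moveaxis(hsv,-1,0)
z=arm.read_state()['position'][2]
rep('handle',(X<600)&(abs(Z-z-29)<8)&(S>90)&(H<20))
E
)>w3.py; python3 w3.py wout
```

```text
scene panelrack 2181 [ 617.7 -174.2] [120.7 117. ] 86.0 [33.1 35.5 38.3] med [ 621.8 -176. ]
scene rack 3766 [ 618.5 -173.7] [150.8 154.1] 86.6 [ 9.8 33.8 37.8] med [ 636.8 -180.3]
side panelrack 963 [ 615.8 -178.6] [123.4 112.6] 86.1 [32.7 34.4 37.4] med [ 615.6 -181.5]
side rack 2263 [ 616.3 -177.7] [152.6 150.2] 86.2 [ 8.5 31.6 36.7] med [ 611.6 -194.8]
clock 17.4 pos [ 380.  -163.6   41.3] j [-0.01  0.3  -0.73 -0.   -0.54 -1.62] shift [-0.    -0.005  0.019] turn [-0. -0.  0.]
handle [  297    72    48   293 12193] [ 345.4 -162.6] [ 15.5 109.9] 86.8 [69.  70.8 72. ]
```

The panel is within about 1 mm of centre and square. Setting the spatula down and releasing it.

Request:
arm_command([
  [[0,0,0.006],[0,0,0]],
  [[0,0,0.012],[0,0,0]],
  [[0,0,0.016],[0,0,0]],
  [[0,0,0.018],[0,0,0]],
  [[0,0,0.018],[0,0,0]],
])

```text
clock: 17.95
position: [380.0, -163.6, 37.5]
ee_rot: [0.028, 1.0, -0.0, -0.0]
contact_force: [0.7, -0.4, -1.3]
gripper_width: 14.7
grasp_force: 59.3
```

Request:
arm_command([
  [[0,0,0],[0,0,0]],
  [[0,0,0],[0,0,0]],
  [[0,0,0],[0,0,0]],
  [[0,0,0],[0,0,0]],
  [[0,0,0],[0,0,0]],
], grip=1)

```text
clock: 18.45
position: [380.1, -163.7, 37.7]
ee_rot: [0.028, 1.0, -0.0, 0.0]
contact_force: [-0.1, 0.8, 0.6]
gripper_width: 84.9
grasp_force: 0.0
```

Request:
arm_command([
  [[0,0,-0.05],[0,0,0]],
  [[0,0,-0.15],[0,0,0]],
  [[0,0,-0.3],[0,0,0]],
  [[0,0,-0.5],[0,0,0]],
  [[0,0,-0.6],[0,0,0]],
])

```text
clock: 18.95
position: [381.5, -163.9, 191.5]
ee_rot: [0.028, 1.0, -0.0, 0.003]
contact_force: [0.3, -0.4, -0.5]
gripper_width: 85.8
grasp_force: 0.0
```

```bash
python3 m2.py | grep rack; (cat w.py; echo "
hsv=cv2.cvtColor(im,cv2.COLOR_BGR2HSV).astype(int);H,S,V=np.moveaxis(hsv,-1,0)
rep('handle',(X<540)&(Z>45)&(Z<80)&(S>90)); rep('blade',(X<560)&(X>380)&(S<70)&(V>110)&(Z<12))")>w4.py; python3 w4.py wfin; python3 - <<'E'
import cv2
a=cv2.imread('last_scene.png')[170:370,180:460];b=cv2.imread('last_side.png')[170:370,210:420]
cv2.imwrite('pics/fin.png',cv2.resize(cv2.hconcat([a,b]),None,fx=1.6,fy=1.6,interpolation=2))
E
```

```text
scene panelrack 2165 [ 617.1 -174.2] [120.3 118. ] 86.0 [33.1 35.4 38.4] med [ 621.5 -176.4]
scene rack 3776 [ 619.  -173.8] [150.5 153.9] 86.4 [ 9.8 33.7 37.8] med [ 636.7 -180.5]
side panelrack 965 [ 616.8 -178. ] [123.6 109.6] 86.5 [32.8 34.5 37.4] med [ 614.9 -180.9]
side rack 2270 [ 616.1 -178.9] [152.9 150.8] 85.4 [ 8.5 31.7 36.6] med [ 611.  -194.6]
handle [ 312  109   19  138 2490] [ 345.4 -162.5] [ 14.8 110. ] 87.0 [64.1 66.3 67.6]
blade [ 290  240   64   88 5285] [ 465.5 -169.5] [ 67.7 104.9] 86.9 [1.3 3.  4.2]
```

View pics/fin.png

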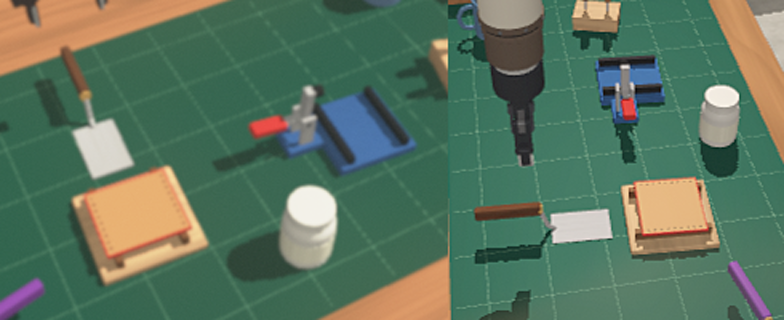

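The final view shows the panel centred on the rack (140,215), the spatula flat at (105,148), the clamp open at (265,127) and the robot clear of everything. Handing in.

```bash
python3 -c "
from bench import arm
print(arm.job_done())"
```

```text
the job is handed in; nothing more can be done
None
```

The job is handed in at about 19 s of the 64 s allowed: the panel lies square on the cork bars and within about 2 mm of centre, the spatula is flat on the bench, the clamp is open, and the gripper never touched the panel.

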